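Fetch the red cup from the cup cabinet

ROBOT

A 6-joint arm with a two-finger parallel gripper is mounted at the origin on the work surface. World frame = base frame: x ahead of the robot, y to its left, z up, the work surface at z = 0. Lengths are in m, angles in rad, forces in N, time in s.
With the tool pointing down it reaches from about 0.325 to 0.875 m from the base axis. Payload 4.4 kg.
Tool frame: the origin (TCP) lies at the very end of the fingers, on their centre line; the grasp point (between the pads) lies 19 mm behind it; z points along the fingers, y is the line along which they close (so a half turn about z gives the same grasp; the last joint's range is limited). The gripper opens to 85 mm and grips with 20 to 120 N. Pads are 22 mm wide; open, the fingers measure 114 mm over their backs; the gripper's body (76 mm by 85 mm) begins 54 mm behind the grasp point. The pads swing forward as they close: fully open they stand 13 mm farther back than shut.
Start: joints at [0.969, 0.207, 1.542, -0, 1.393, -0.15], TCP at [0.251, 0.517, 0.231] pointing down, gripper open.
Joint ranges: [-2.73, 2.73], [-0.86, 2.22], [0.23, 2.46], [-1.11, 4.25], [0.08, 2.63], [-2.82, 2.82]. Speed limits (rad/s): [2.79, 2.79, 3.14, 3.14, 3.14, 3.14].

INTERFACE

Orientations are given as a unit quaternion [w, x, y, z].
In Python, from bench import observe, grab_frame, get_calibration, finish_job, find_in, cut_out, spot_point gives the robot as it stands. The module is installed in compiled form; this text tells all that it offers.
- The arm moves only by the tool send_rows, never from a script. Its argument "rows" is text: rows parted by semicolons, each of 7 numbers parted by spaces: the closure, from 0 (fully open) to 1 (shut), then the shift along the world's x, y, z in units of 40 mm (1.0 is 40 mm), then the turn, a rotation vector about the world's x, y, z in units of 6 degrees (1.0 is 6 degrees). In form: grip dx dy dz wx wy wz; .... A call has exactly 10 rows; each row shifts and turns the commanded pose from where the row before left it; what a row does not reach is not made up. A row lasts 1/10 s, in which the tool goes at most 50 mm and 8.59 degrees, less where a joint would pass 70% of its speed; a pose out of reach is approached as far as the arm can. A call is refused whole if a number of a shift passes 1 or a number of a turn 1, either way. A call with a gripper value outside its range is refused whole. The fingers move at their own pace and stop on an object; "newtons" is the grip in N (left out, the last holds). Time passes only in rows, so rows that do not move let the fingers close, or fill a call up. It gives the time, the measured TCP pose, the force, the opening and the grip force at its end, in the units of the state.
- observe(): the state, without advancing time (a new reading comes with each control period).
- grab_frame(name): name is "side" or "top"; returns the picture (420x560x3 uint8, red, green, blue); there is no depth.
- get_calibration(name): a dict with "intrinsics" (3x3 intrinsics, pixels), "extrinsics" (4x4, takes a point from camera to world coordinates). Camera axes: x right, y up, looking along -z (the intrinsics and any distortion apply to the point x, -y, -z); pixel columns grow to the right and rows downward; lengths in m; the calibration is good to about 2 mm. A picture is of the moment at which its call begins. get_calibration takes no time and is no camera call.
- finish_job(): hands the job in; it is judged then, once.
Trained networks look in the newest picture that a camera, given by its name, has taken for a name from the list of things; names that differ only in an ending like _2 or _b are one class to them, and where a whole thing is asked for, a point or a joint stands for the part that bears it (a point fixed in the world has none). Each returns a list of dicts, best first, with "p" (0 to 1); they miss things now and then, are a little off and sometimes report something else, mostly with a low value. They report only what shows in the picture. A call takes as long as a camera call. They do not tell look-alikes from the thing itself.
- find_in(camera, name): "box" ([left, top, right, bottom] in pixels, round what is visible of it).
- cut_out(camera, name): "region" (420x560 bool, what is visible of it) and "box" ([left, top, right, bottom] in pixels, round what is visible of it).
- spot_point(camera, name): "point" ([column, row] in pixels: a listed point, or the origin of a listed thing).
The state is a dict: "clock": time; "qpos": joint angles; "joint_velocities": joint speeds; "tau": joint torques, N m; "tool_pos": TCP position; "tool_rot": TCP orientation; "force": force on the tool from outside, world axes, zero at the start; "moment": the same for the moment, N m; "gripper_width": finger opening in m; "grip_force": force on a finger pad.
Only numpy, scipy, OpenCV 4.12 (cv2) and the standard library are available. Lean on these libraries where they do the work, as an engineer would, in place of code of your own. Each camera call takes 0.05 s, during which the arm holds its last target. There are 200 camera calls.

TASK

Slide the clear front of the cup cabinet up by its handle, nearly all the way, so that it stays up by itself. Then reach in under it, take out the red cup and stand it upright in the middle of the round cork coaster, leaving the white and green cups where they are and the front up.

Things in the scene. Friction and masses are not known exactly. Their poses are not given: they have to be found in the camera images.
- sash (a joint): Clear sliding front (sash) of the cup cabinet, 410 x 205 mm, 0.6 kg. Value: metres slid up its slope, 0 shut (as it starts), 0.19 at the stop. Lifting takes 7 N, and 15 N past 0.12, where rubber pads grip. Let go below 0.12 it falls shut; from 0.135 up friction holds it; raise to 0.16-0.185. Cabinet: 440 wide, 220 deep, 210 high, leaning rails 360 high; clear roof, back, sides; floor 12 thick.
- sash_grip (a point): Middle of the dark steel pull bar, 14 x 14 x 90 mm, that runs up the middle of the sash, 47 mm off the pane, on an arm near each end; pinch it from left and right. z: up the slope, the way the sash slides, leaning 30 degrees back from vertical away from the robot; y: level, across the cabinet; x: into the cabinet. 90 mm above the table when shut. The cabinet faces the robot within 10 degrees.
- cup_red: Red handleless cup, 60 mm across, 65 mm high, wall 4 mm, about 0.15 kg. Origin: centre of its underside; z up. On the cabinet floor about 85 mm behind the shut sash's lower edge, in any of three places side by side 105 mm apart; the other cups fill the other two. With the sash up, a hand tilted about 45 degrees can come in under it and grip the cup from left and right.
- cup_white: White cup of the same shape and size, to be left standing where it is. Origin: centre of its underside.
- cup_green: Green cup of the same shape and size, to be left standing where it is. Origin: centre of its underside.
- coaster: Round cork coaster, 96 mm across, 6 mm thick, fixed on the table to the right of the cabinet; origin: centre of its underside, so its top is 6 mm higher. A square black slate coaster near it is not the target.
Not all that is in view belongs to the job. Leave any turquoise look-alike of the coaster alone.

How it is judged:
On the way, in this order (a step that is already met when the one before it is completed fails the run):
1. the sash is raised at least 135 mm and stays there with the hand away from its handle (value of joint sash above 0.135 m and distance between the grasp point and sash_grip above 0.06 m), for 0.3 s.
2. the red cup is taken out of its place (distance of cup_red from where it was at the start of the episode above 0.1 m), for 0.1 s.
At the end, for the whole second after the job is handed in: The sash is still up, at least 130 mm above its shut position; the red cup stands at rest on the cork coaster, upright within 10 degrees and within 25 mm of its centre; the white and green cups are within 30 mm of where they started (value of joint sash above 0.13 m and horizontal distance between cup_red and coaster below 0.025 m and z of cup_red in the frame of coaster between 0.003 and 0.01 m and angle between cup_red's own z axis and vertical below 0.17 rad and linear speed of cup_red below 0.02 m/s and distance of each of cup_white, cup_green from where it was at the start of the episode below 0.03 m); the robot touches nothing.
It fails at once if the white or the green cup is pushed more than 30 mm from its place, or tipped over (distance of any of cup_white, cup_green from where it was at the start of the episode above 0.03 m or angle between any of cup_white, cup_green's own z axis and vertical above 0.5 rad).
It also fails if it takes over 66 s, if anything falls off the work surface, if the arm or the gripper's body presses on something with over 40 N, if the wrist force passes 120 N, or if a joint passes its speed limit or range.

## Working session

There is one attempt and no reset: what is moved stays moved. The work goes in short steps, Python scripts to look and compute and a tool call to move; the robot and the scene stay as the last step left them, time stands still between calls to the robot, and variables do not carry over. Pictures are saved under pics/ and viewed, at most 14 in all, crops included, and the job is handed in when it is done.

Besides the shell and the picture viewer there is one more tool, called after "Call:" by a JSON object that holds its "fn" and its "kwargs". send_rows: Moves the arm, as the interface text tells. Its arguments: {"type":"object","properties":{"rows":{"type":"string"},"newtons":{"type":"number"}},"required":["rows"]}

```bash
mkdir -p pics
cat > h.py <<'E'
import numpy as np, cv2
from bench import *
from scipy.spatial.transform import Rotation as R
def ray(cam,px):
    c=get_calibration(cam);K=np.array(c["intrinsics"]);T=np.array(c["extrinsics"])
    d=np.linalg.inv(K)@[px[0],px[1],1]; d=T[:3,:3]@(d*[1,-1,-1]); return T[:3,3],d/np.linalg.norm(d)
def tri(a,b):
    (o,d),(p,e)=ray("side",a),ray("top",b)
    s=np.linalg.lstsq(np.c_[d,-e],p-o,rcond=None)[0]; A=o+s[0]*d;B=p+s[1]*e
    return (A+B)/2,np.linalg.norm(A-B)
def atz(cam,px,z):
    o,d=ray(cam,px); return o+d*(z-o[2])/d[2]
def proj(cam,P):
    c=get_calibration(cam);K=np.array(c["intrinsics"]);T=np.array(c["extrinsics"])
    q=(T[:3,:3].T@(np.array(P)-T[:3,3]))*[1,-1,-1]; q=K@q; return q[:2]/q[2]
E
python3 - <<'E'
from h import *
np.set_printoptions(precision=4,suppress=True)
ims={}
for c in("side","top"):
    ims[c]=grab_frame(c); cv2.imwrite(f"pics/{c}0.png",ims[c][:,:,::-1]); print(c,get_calibration(c))
for n in["sash_grip","cup_red","cup_white","cup_green","coaster"]:
    r={c:spot_point(c,n)[:2] for c in("side","top")}
    print(n,r)
    if r["side"] and r["top"]: print("  tri",tri(r["side"][0]["point"],r["top"][0]["point"]))
print(observe())
E
```

```text
side {'intrinsics': array([[388.603 ,   0.    , 283.6197],
       [  0.    , 388.603 , 201.683 ],
       [  0.    ,   0.    ,   1.    ]]), 'extrinsics': array([[-0.21  ,  0.7977, -0.5653,  0.038 ],
       [-0.9777, -0.1751,  0.1161,  0.0059],
       [-0.0064,  0.5771,  0.8167,  0.7959],
       [ 0.    ,  0.    ,  0.    ,  1.    ]])}
top {'intrinsics': array([[412.3055,   0.    , 279.5687],
       [  0.    , 412.3055, 206.3609],
       [  0.    ,   0.    ,   1.    ]]), 'extrinsics': array([[-0.0264,  0.9856, -0.167 ,  0.325 ],
       [-0.9994, -0.0301, -0.0197, -0.1329],
       [-0.0244,  0.1664,  0.9858,  1.2583],
       [ 0.    ,  0.    ,  0.    ,  1.    ]])}
sash_grip {'side': [{'point': [161.3, 242.6], 'p': 0.89}], 'top': [{'point': [180.9, 225.3], 'p': 0.67}]}
  tri (array([0.4758, 0.1737, 0.0957]), np.float64(0.000447008664288757))
cup_red {'side': [], 'top': []}
cup_white {'side': [], 'top': []}
cup_green {'side': [], 'top': []}
coaster {'side': [{'point': [368.9, 171.3], 'p': 0.91}, {'point': [466.6, 228.5], 'p': 0.68}], 'top': [{'point': [419.7, 242.6], 'p': 0.85}, {'point': [371.9, 214.6], 'p': 0.83}]}
  tri (array([ 0.4093, -0.324 ,  0.307 ]), np.float64(0.2098722062844932))
{'clock': 0.6, 'qpos': array([ 0.9685,  0.2066,  1.5414,  0.    ,  1.3935, -0.1505]), 'joint_velocities': array([-0.0008,  0.0015, -0.0008,  0.0007,  0.0002, -0.0005]), 'tau': array([ -0.0001, -38.2794, -29.1785,  -0.0002,   0.0013,  -0.    ]), 'tool_pos': array([0.2511, 0.5173, 0.2313]), 'tool_rot': array([0.    , 0.224 , 0.9746, 0.    ]), 'force': array([ 0.2731, -0.4055, -0.4626]), 'moment': array([ 0.0154,  0.0462, -0.0139]), 'grip_force': 0.0, 'gripper_width': 0.0856286344705289}
```

View pics/side0.png

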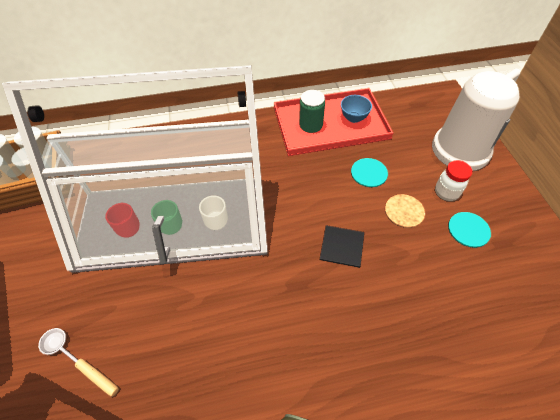

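View pics/top0.png

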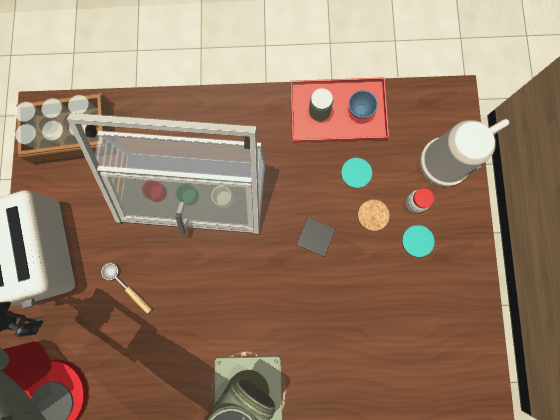

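The side view shows the red cup at the left (123,220), green in the middle (166,217) and white at the right (213,212). The pull bar runs from about (157,220) to (162,262). The cork coaster is at (405,210), among turquoise look-alikes. In the top view the red cup is at (154,190) and the cork at (374,215).

Run:
```python
from h import *
np.set_printoptions(precision=4,suppress=True)
im={c:cv2.imread(f"pics/{c}0.png") for c in("side","top")}
def cent(c,box,f):
    l,t,r,b=box; h=cv2.cvtColor(im[c][t:b,l:r],cv2.COLOR_BGR2HSV).astype(int); m=f(h).astype(np.uint8)
    n,lab,st,ce=cv2.connectedComponentsWithStats(m); k=1+np.argmax(st[1:,4]); s=st[k]
    return ce[k]+[l,t],(s[0]+l,s[1]+t,s[0]+s[2]+l,s[1]+s[3]+t),s[4]
red=lambda h:((h[...,0]<8)|(h[...,0]>172))&(h[...,1]>95)
grn=lambda h:(h[...,0]>50)&(h[...,0]<90)&(h[...,1]>50)
crk=lambda h:(h[...,0]<22)&(h[...,0]>9)&(h[...,2]>165)
for n,bs,bt,f in(("red",(98,195,145,245),(138,172,170,206),red),("green",(148,195,190,240),(172,175,203,210),grn),("cork",(375,185,435,235),(350,192,398,238),crk)):
    a=cent("side",bs,f);b=cent("top",bt,f);print(n,a,b,tri(a[0],b[0]))
    for z in (.006,.045): print(z,atz("side",a[0],z),atz("top",b[0],z))
for c,p in(("side",((72,270),(266,256))),("top",((122,221),(258,233)))):
    A,B=[atz(c,q,0.008) for q in p]; print(c,A,B,np.degrees(np.arctan2(A[0]-B[0],A[1]-B[1])), np.linalg.norm(A-B))
# bar ends
for a in ["side","top"]:
    for n in ["cup_red","coaster","sash"]:
        print(a,n,[(r["box"],r["p"]) for r in find_in(a,n)[:3]])
G=np.array([.4758,.1737,.0957])
for yaw in (-5,0,5):
    u=R.from_euler('z',yaw,degrees=True).apply([.5,0,.866])
    print(yaw,[proj(c,G+s*u).round(1) for c in("side","top") for s in(-.045,.045)])
for c,(x0,x1,y0,y1) in {"side":(60,280,190,290),"top":(100,280,150,250)}.items():
    cv2.imwrite(f"pics/{c}_z.png",cv2.resize(im[c][y0:y1,x0:x1],None,fx=3.5,fy=3.5,interpolation=cv2.INTER_CUBIC))
a=cv2.imread("pics/side_z.png");b=cv2.imread("pics/top_z.png")
w=max(a.shape[1],b.shape[1]);p=[cv2.copyMakeBorder(i,0,0,0,w-i.shape[1],0) for i in(a,b)]
o=np.vstack(p);print(o.shape);cv2.imwrite("pics/zz.png",cv2.resize(o,None,fx=.85,fy=.85))
```

```text
red (array([122.378 , 219.4467]), (np.int32(105), np.int32(203), np.int32(139), np.int32(237)), np.int32(844)) (array([152.7975, 190.1931]), (np.int32(142), np.int32(181), np.int32(165), np.int32(201)), np.int32(321)) (array([0.5934, 0.2751, 0.0385]), np.float64(0.0018755121494365866))
0.006 [0.617  0.2856 0.006 ] [0.6006 0.287  0.006 ]
0.045 [0.5884 0.2718 0.045 ] [0.592  0.2739 0.045 ]
green (array([167.3039, 215.8987]), (np.int32(151), np.int32(200), np.int32(182), np.int32(234)), np.int32(701)) (array([188.1654, 195.203 ]), (np.int32(182), np.int32(188), np.int32(195), np.int32(203)), np.int32(133)) (array([0.5725, 0.1671, 0.0494]), np.float64(0.004224408438364385))
0.006 [0.6041 0.1788 0.006 ] [0.5811 0.1757 0.006 ]
0.045 [0.5761 0.1703 0.045 ] [0.5732 0.1661 0.045 ]
cork (array([406.7138, 206.6135]), (np.int32(375), np.int32(188), np.int32(435), np.int32(228)), np.int32(1097)) (array([373.3613, 214.6968]), (np.int32(358), np.int32(199), np.int32(390), np.int32(231)), np.int32(775)) (array([ 0.5005, -0.3929,  0.0155]), np.float64(0.003123019251955625))
0.006 [ 0.5053 -0.3991  0.
[... 217 characters left out ...]
 -0.04    0.008 ] 6.70261400806168 0.42257095868605543
side cup_red []
side coaster [([384.3, 194.6, 423.0, 229.7], 0.87), ([446.8, 209.8, 492.1, 247.9], 0.79), ([352.1, 156.1, 388.3, 188.2], 0.56)]
side sash []
top cup_red []
top coaster [([403.3, 223.7, 435.9, 255.1], 0.71), ([358.7, 201.4, 393.4, 228.2], 0.7), ([342.9, 160.3, 372.4, 189.0], 0.57)]
top sash [([102.5, 171.0, 255.7, 231.7], 0.73)]
-5 [array([165.7, 261. ]), array([157. , 223.3]), array([183.5, 234.5]), array([178. , 215.6])]
0 [array([166.6, 260.8]), array([156. , 223.5]), array([184.2, 234.5]), array([177.3, 215.5])]
5 [array([167.6, 260.6]), array([155. , 223.7]), array([184.8, 234.5]), array([176.6, 215.6])]
(700, 770, 3)
```

View pics/zz.png

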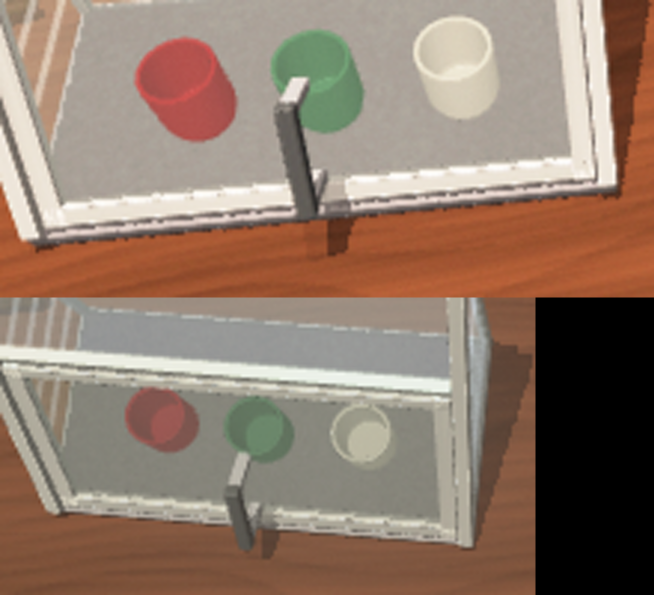

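```bash
cat >> h.py <<'E'
def toolR(yaw,tilt):
    # fingers tilted 'tilt' deg forward from straight down, heading yaw (deg about z); y across
    c=R.from_euler('z',yaw,degrees=True)
    return c*R.from_euler('y',-tilt,degrees=True)*R.from_matrix([[-1,0,0],[0,1,0],[0,0,-1]])
def plan(grasp,yaw,tilt,back=0.0):
    s=observe(); T=toolR(yaw,tilt); q=s["tool_rot"]; C=R.from_quat([q[1],q[2],q[3],q[0]])
    p=np.array(grasp)+(0.019-back)*T.as_matrix()[:,2]
    d=(p-s["tool_pos"])/.04; w=np.degrees((T*C.inv()).as_rotvec())/6
    print("target tcp",p.round(4),"shift units",d.round(2),"turn units",w.round(2),"tool",s["tool_pos"].round(4),"q",s["qpos"].round(2),"t",s["clock"],"F",s["force"].round(1),"w",round(s["gripper_width"],4))
E
python3 -c "
from h import *
plan([.476,.174,.093],-7,45,.1)"
```

```text
target tcp [0.4192 0.181  0.1503] shift units [ 4.2  -8.41 -2.03] turn units [-2.13 -7.22  2.98] tool [0.2511 0.5173 0.2313] q [ 0.97  0.21  1.54  0.    1.39 -0.15] t 0.9 F [-0.3 -0.2 -0.1] w 0.0851
```

Call:
{"fn": "send_rows", "kwargs": {"rows": "0 .42 -.84 -.2 -.21 -.72 .3;0 .42 -.84 -.2 -.21 -.72 .3;0 .42 -.84 -.2 -.21 -.72 .3;0 .42 -.84 -.2 -.21 -.72 .3;0 .42 -.84 -.2 -.21 -.72 .3;0 .42 -.84 -.2 -.21 -.72 .3;0 .42 -.84 -.2 -.21 -.72 .3;0 .42 -.84 -.2 -.21 -.72 .3;0 .42 -.84 -.2 -.21 -.72 .3;0 .42 -.84 -.2 -.21 -.72 .3", "newtons": 80}}

```text
clock: 1.9
tool_pos: [0.4195, 0.1809, 0.1519]
tool_rot: [0.382, 0.054, 0.922, -0.021]
force: [1.6, -1.1, 1.2]
gripper_width: 0.0857
grip_force: 0.0
```

Run:
```python
from h import *
plan([.476,.174,.093],-7,45,0)
plan([.476,.174,.093],-7,60,0)
a=grab_frame("side");b=grab_frame("top")
r={c:spot_point(c,"sash_grip")[:2] for c in("side","top")};print(r)
if r["side"] and r["top"]: print(tri(r["side"][0]["point"],r["top"][0]["point"]))
o=np.vstack([cv2.resize(i,None,fx=2.6,fy=2.6) for i in(a[150:260,80:330],b[150:250,80:330])])[:,:,::-1]
print(o.shape);cv2.imwrite("pics/a1.png",o)
```

```text
target tcp [0.4893 0.1724 0.0796] shift units [ 1.75 -0.21 -1.81] turn units [-0.02  0.01 -0.05] tool [0.4195 0.1809 0.1519] q [ 0.5  -0.21  2.36 -0.98  0.51 -0.19] t 1.9 F [ 1.6 -1.1  1.2] w 0.0857
target tcp [0.4923 0.172  0.0835] shift units [ 1.82 -0.22 -1.71] turn units [-0.32 -2.48 -0.05] tool [0.4195 0.1809 0.1519] q [ 0.5  -0.21  2.36 -0.98  0.51 -0.19] t 1.9 F [ 1.6 -1.1  1.2] w 0.0857
{'side': [{'point': [159.9, 243.6], 'p': 0.66}], 'top': [{'point': [181.4, 224.2], 'p': 0.77}]}
(array([0.48055186, 0.17726438, 0.08468382]), np.float64(0.004409943966807204))
(546, 650, 3)
```

View pics/a1.png

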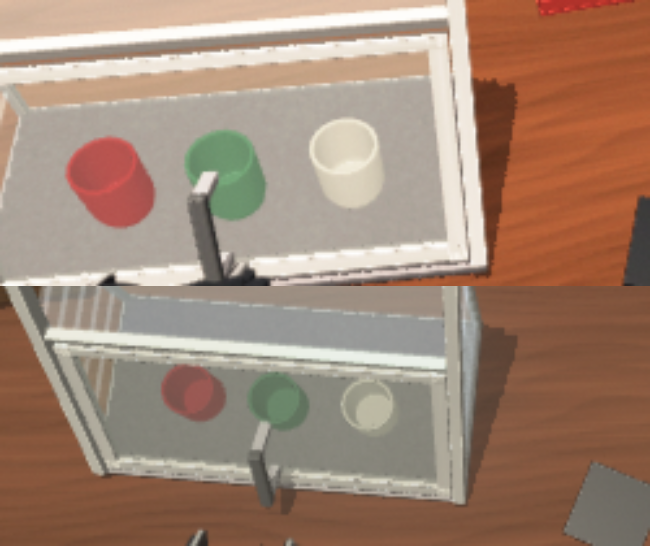

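The bar stands clear at (205,220) in the crop, and the fingers straddle its line from in front. I'll move in and close.

Call:
{"fn": "send_rows", "kwargs": {"rows": "0 .36 -.03 -.37 0 0 0;0 .36 -.03 -.37 0 0 0;0 .36 -.03 -.37 0 0 0;0 .36 -.03 -.37 0 0 0;0 .36 -.04 -.37 0 0 0;0 0 0 0 0 0 0;1 0 0 0 0 0 0;1 0 0 0 0 0 0;1 0 0 0 0 0 0;1 0 0 0 0 0 0", "newtons": 80}}

```text
clock: 3.1
tool_pos: [0.4908, 0.1732, 0.1023]
tool_rot: [0.362, 0.055, 0.93, -0.019]
force: [0.1, -0.5, 0.7]
gripper_width: 0.0284
grip_force: 0.0
```

Run:
```python
from h import *
plan([.478,.1755,.090],-7,45,0)
plan([.478,.1755,.090],-7,35,0)
```

```text
target tcp [0.4913 0.1739 0.0766] shift units [ 0.01  0.02 -0.64] turn units [-0.1  -0.41 -0.06] tool [0.4908 0.1732 0.1023] q [ 0.36  0.04  2.26 -1.11  0.35 -0.12] t 3.1 F [ 0.1 -0.5  0.7] w 0.0284
target tcp [0.4888 0.1742 0.0744] shift units [-0.05  0.03 -0.7 ] turn units [ 0.1   1.24 -0.06] tool [0.4908 0.1732 0.1023] q [ 0.36  0.04  2.26 -1.11  0.35 -0.12] t 3.1 F [ 0.1 -0.5  0.7] w 0.0284
```

Joint 4 is at its limit because the wrist is near straight. I'll reopen, use a 30° tilt and regrasp.

Call:
{"fn": "send_rows", "kwargs": {"rows": "0 0 0 0 0 0 0;0 0 0 0 0 0 0;0 0 0 0 0 0 0;0 -.02 0 -.18 .05 .52 -.02;0 -.02 .01 -.18 .05 .52 -.02;0 -.02 .01 -.18 .05 .52 -.02;0 -.02 .01 -.18 .05 .52 0;0 0 0 0 0 0 0;0 0 0 0 0 0 0;0 0 0 0 0 0 0"}}

```text
clock: 4.1
tool_pos: [0.4873, 0.1738, 0.0729]
tool_rot: [0.257, 0.059, 0.964, -0.016]
force: [1.0, -0.9, -0.1]
gripper_width: 0.0853
grip_force: 0.0
```

Run:
```python
from h import *
plan([.478,.1755,.090],-7,30,0)
```

```text
target tcp [0.4874 0.1743 0.0735] shift units [0.   0.01 0.02] turn units [ 0.01 -0.02  0.01] tool [0.4873 0.1738 0.0729] q [ 0.3   0.1   2.15 -0.49  0.45 -0.75] t 4.1 F [ 1.  -0.9 -0.1] w 0.0853
```

On target. Closing.

Call:
{"fn": "send_rows", "kwargs": {"rows": "1 0 0 0 0 0 0;1 0 0 0 0 0 0;1 0 0 0 0 0 0;1 0 0 0 0 0 0;1 0 0 0 0 0 0;1 0 0 0 0 0 0;1 0 0 0 0 0 0;1 0 0 0 0 0 0;1 0 0 0 0 0 0;1 0 0 0 0 0 0", "newtons": 90}}

```text
clock: 5.1
tool_pos: [0.4883, 0.178, 0.0736]
tool_rot: [0.259, 0.058, 0.964, -0.013]
force: [-2.9, 16.9, -0.8]
gripper_width: 0.0123
grip_force: 88.2
```

Run:
```python
from h import *
a=grab_frame("side")
cv2.imwrite("pics/g.png",cv2.resize(a[150:330,70:330],None,fx=3,fy=3)[:,:,::-1]);s=observe();print(s["grip_force"],s["gripper_width"],s["force"])
```

```text
88.19937944412231 0.012417074852469116 [-3.14239912 16.02848695 -2.01071674]
```

View pics/g.png

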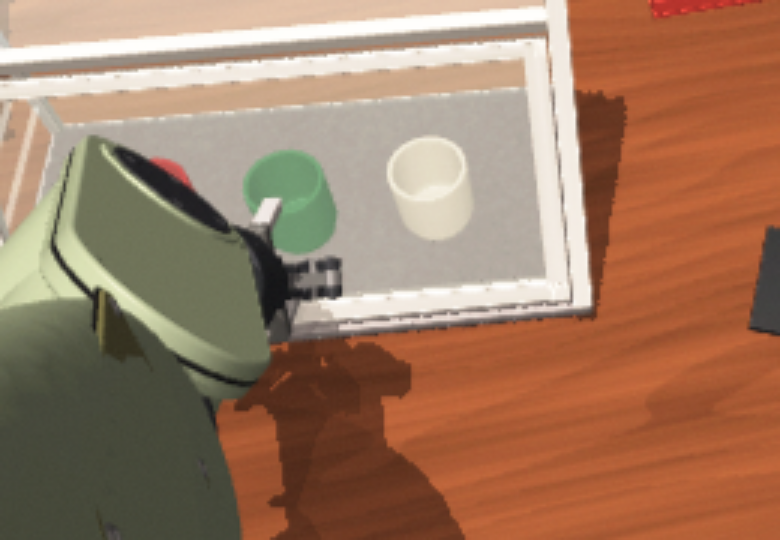

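The bar is gripped (width 12 mm, 88 N). There is a small sideways offset, so I'll shift +4 mm in y and lift 0.175 along the slope.

Call:
{"fn": "send_rows", "kwargs": {"rows": "1 0 .1 0 0 0 0;1 .24 -.03 .42 0 0 0;1 .24 -.03 .42 0 0 0;1 .24 -.03 .42 0 0 0;1 .24 -.03 .42 0 0 0;1 .24 -.03 .42 0 0 0;1 .24 -.03 .42 0 0 0;1 .24 -.03 .42 0 0 0;1 .24 -.03 .42 0 0 0;1 .24 -.03 .42 0 0 0"}}

```text
clock: 6.15
tool_pos: [0.5713, 0.1687, 0.2189]
tool_rot: [0.253, 0.059, 0.966, -0.015]
force: [7.6, 8.9, -18.3]
gripper_width: 0.0125
grip_force: 92.1
```

Run:
```python
from h import *
s=observe();print(s)
```

```text
{'clock': 6.15, 'qpos': array([ 0.2322801 ,  0.00687968,  1.8768076 , -0.24159857,  0.78727258,
       -1.08596658]), 'joint_velocities': array([-0.07634186, -0.01584231, -0.35250188,  0.14492245,  0.34138467,
       -0.23174894]), 'tau': array([ -4.15874317, -39.41612363, -34.26102519,  -2.73330063,
        -1.21771015,   0.47017291]), 'tool_pos': array([0.57131274, 0.168684  , 0.21891698]), 'tool_rot': array([ 0.25282359,  0.05927373,  0.96557719, -0.01508493]), 'force': array([  7.64825112,   8.94193971, -18.28431788]), 'moment': array([1.31236512, 0.11064099, 1.01862524]), 'grip_force': 92.13274240493774, 'gripper_width': 0.012512737009292039}
```

Call:
{"fn": "send_rows", "kwargs": {"rows": "1 0 0 0 0 0 0;1 0 0 0 0 0 0;0 0 0 0 0 0 0;0 0 0 0 0 0 0;0 0 0 0 0 0 0;0 -.25 .03 .3 0 0 0;0 -.4 .03 .4 0 0 0;0 -.5 .03 .4 0 0 0;0 -.7 .03 .2 0 0 0;0 -.7 .03 0 0 0 0"}}

```text
clock: 7.15
tool_pos: [0.4726, 0.1731, 0.2789]
tool_rot: [0.259, 0.06, 0.964, -0.016]
force: [-0.6, 0.9, -0.7]
gripper_width: 0.0853
grip_force: 0.0
```

Run:
```python
from h import *
np.set_printoptions(precision=4,suppress=True)
s=observe();print(s["tool_pos"],s["qpos"],s["force"])
for c in("side","top"): cv2.imwrite(f"pics/{c}2.png",grab_frame(c)[:,:,::-1])
r={c:spot_point(c,"sash_grip")[:2] for c in("side","top")};print(r)
if r["side"] and r["top"]: print(tri(r["side"][0]["point"],r["top"][0]["point"]))
for n in["cup_red","cup_green","cup_white"]: print(n,[(c,spot_point(c,n)[:2]) for c in("side","top")])
```

```text
[0.4726 0.1731 0.2789] [ 0.3127 -0.2673  1.9916 -0.2633  0.9497 -1.0306] [-0.5692  0.938  -0.6561]
{'side': [{'point': [141.2, 164.0], 'p': 0.72}], 'top': [{'point': [169.2, 185.5], 'p': 0.61}]}
(array([0.5585, 0.1669, 0.2469]), np.float64(0.00402396521371786))
cup_red [('side', [{'point': [128.3, 230.9], 'p': 0.96}]), ('top', [{'point': [157.1, 191.6], 'p': 0.8}])]
cup_green [('side', [{'point': [169.3, 227.7], 'p': 0.78}]), ('top', [{'point': [189.3, 196.7], 'p': 0.53}])]
cup_white [('side', [{'point': [213.3, 222.0], 'p': 0.95}]), ('top', [{'point': [220.0, 200.3], 'p': 0.51}])]
```

View pics/side2.png

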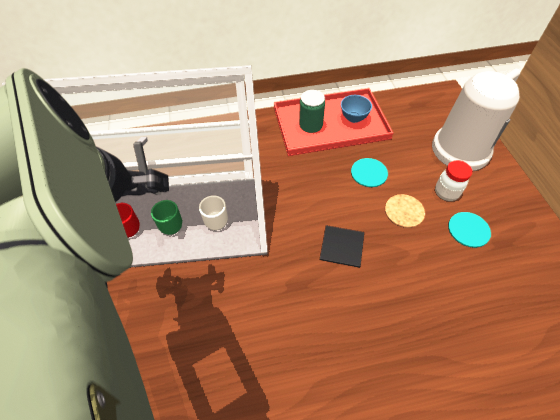

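The side view shows the sash up with the bar at (142,160), and the cups are untouched (green 166,217, white 213,213). Next I'll locate the cups and fit a kinematic model to choose a reachable hand tilt for the red one.

```bash
cat > kin.py <<'E'
from h import *
from scipy.optimize import least_squares
D=[([.9685,.2066,1.5414,0,1.3935,-.1505],[.2511,.5173,.2313],[0,.224,.9746,0]),
([.5,-.21,2.36,-.98,.51,-.19],[.4195,.1809,.1519],[.382,.054,.922,-.021]),
([.36,.04,2.26,-1.11,.35,-.12],[.4908,.1732,.1023],[.362,.055,.93,-.019]),
([.3,.1,2.15,-.49,.45,-.75],[.4873,.1738,.0729],[.257,.059,.964,-.016]),
([.23228,.00688,1.87681,-.2416,.78727,-1.08597],[.5713,.1687,.2189],[.2528,.0593,.9656,-.0151]),
([.3127,-.2673,1.9916,-.2633,.9497,-1.0306],[.4726,.1731,.2789],[.259,.06,.964,-.016])]
rz=lambda a:R.from_euler('z',a); ry=lambda a:R.from_euler('y',a)
def fk(q,k):
    A=ry(q[1]+q[2]); W=rz(q[0])*A*rz(k[8]*q[3]); T=W*ry(q[4])*rz(k[7]*q[5]+k[9])
    B=rz(q[0]).apply(np.array([k[0],k[1],k[2]])+ry(q[1]).apply([0,0,k[3]])+A.apply([k[4],0,k[5]]))
    return B+T.apply([0,0,k[6]]),T
def res(p,s4,s6):
    k=list(p[:7])+[s6,s4,p[7]];r=[]
    for q,P,Q in D:
        t,T=fk(q,k); r+=list(t-P)+list(.2*(T.inv()*R.from_quat([Q[1],Q[2],Q[3],Q[0]])).as_rotvec())
    return np.array(r)
best=min((least_squares(res,[0,.08,.3,.35,0,.35,.25,c],args=(a,b)).cost,a,b,c) for a in(1,-1) for b in(1,-1) for c in(-1.5,0,1.5,3))
_,a,b,c=best; o=least_squares(res,[0,.08,.3,.35,0,.35,.25,c],args=(a,b)); K=list(o.x[:7])+[b,a,o.x[7]]
lo=np.array([-2.73,-.86,.23,-1.11,.08,-2.82]);hi=np.array([2.73,2.22,2.46,4.25,2.63,2.82])
def ik(p,T,q0):
    f=lambda q:(lambda t,r:np.r_[t-p,.2*(r.inv()*T).as_rotvec()])(*fk(q,K))
    o=least_squares(f,np.clip(q0,lo+.01,hi-.01),bounds=(lo,hi)); return o.x,np.sqrt(2*o.cost)
E
python3 - <<'E'
from kin import *
np.set_printoptions(precision=3,suppress=True)
print(best,np.array(K),abs(o.fun).max())
for n,s,t in(("red",(128.3,230.9),(157.1,191.6)),("green",(169.3,227.7),(189.3,196.7)),("white",(213.3,222),(220,200.3))):
    print(n,tri(s,t),atz("side",s,.012),atz("top",t,.012))
q0=observe()["qpos"]
for yaw in(-7,0,8):
  for tilt in(30,38,45,52):
    T=toolR(yaw,tilt);z=T.as_matrix()[:,2]
    out=[]
    for g in([.59,.272,.05],):
      for back in(.15,0):
        x,e=ik(np.array(g)+(.019-back)*z,T,q0); out+=[x,round(e,4)]
    print(yaw,tilt,*out)
E
```

```text
(np.float64(1.5786199058434206e-05), 1, 1, 3) [-0.003  0.087  0.285  0.457  0.096  0.502  0.319  1.     1.     1.57 ] 0.0030436233711334526
red (array([ 0.602,  0.282, -0.025]), np.float64(0.0018203502425962995)) [0.577 0.269 0.012] [0.594 0.271 0.012]
green (array([ 0.58 ,  0.178, -0.01 ]), np.float64(0.0029121409306206436)) [0.565 0.174 0.012] [0.575 0.171 0.012]
white (array([0.561, 0.073, 0.01 ]), np.float64(0.00471346119423708)) [0.559 0.071 0.012] [0.561 0.075 0.012]
-7 30 [ 0.5    0.119  1.89  -0.444  0.745 -0.677] 0.0 [ 0.417  0.436  1.814 -0.566  0.499 -0.584] 0.0
-7 38 [ 0.571  0.104  1.994 -0.727  0.634 -0.368] 0.0 [ 0.453  0.441  1.88  -0.981  0.415 -0.159] 0.0
-7 45 [ 0.637  0.124  2.071 -1.057  0.593 -0.006] 0.0 [ 0.468  0.444  1.887 -1.11   0.422 -0.025] 0.0164
-7 52 [ 0.67   0.137  2.082 -1.11   0.618  0.074] 0.0226 [ 0.475  0.441  1.877 -1.11   0.444 -0.023] 0.0395
0 30 [ 0.448  0.081  1.932 -0.352  0.68  -0.897] 0.0 [ 0.385  0.419  1.841 -0.465  0.432 -0.805] 0.0
0 38 [ 0.505  0.053  2.05  -0.633  0.527 -0.594] 0.0 [ 0.412  0.42   1.914 -0.942  0.31  -0.319] 0.0
0 45 [ 0.558  0.062  2.14  -1.045  0.448 -0.155] 0.0 [ 0.417  0.417  1.929 -1.11   0.293 -0.153] 0.0167
0 52 [ 0.571  0.058  2.166 -1.11   0.438 -0.08 ] 0.0235 [ 0.413  0.408  1.929 -1.11   0.287 -0.159] 0.0398
8 30 [ 0.381  0.046  1.969 -0.206  0.625 -1.193] 0.0 [ 0.345  0.404  1.864 -0.284  0.373 -1.126] 0.0
8 38 [ 0.414  0.005  2.1   -0.416  0.425 -0.969] 0.0 [ 0.36   0.402  1.944 -0.757  0.198 -0.648] 0.0
8 45 [ 0.446  0.002  2.202 -0.895  0.277 -0.474] 0.0 [ 0.355  0.398  1.971 -1.11   0.142 -0.302] 0.0143
8 52 [ 0.435 -0.009  2.253 -1.11   0.212 -0.266] 0.0195 [ 0.335  0.386  1.98  -1.11   0.101 -0.32 ] 0.0368
```

Run:
```python
from kin import *
np.set_printoptions(precision=4,suppress=True)
th=np.linspace(0,2*np.pi,72)
def bb(c,x,y,r,zs):
    P=np.array([proj(c,[x+r*np.cos(t),y+r*np.sin(t),z]) for t in th for z in zs]);return np.r_[P.min(0),P.max(0)]
im={c:cv2.imread(f"pics/{c}0.png") for c in("side","top")}; im2={c:cv2.imread(f"pics/{c}2.png") for c in("side","top")}
def mb(img,box,f):
    l,t,r,b=box;h=cv2.cvtColor(img[t:b,l:r],cv2.COLOR_BGR2HSV).astype(int);m=f(h).astype(np.uint8)
    n,lab,st,ce=cv2.connectedComponentsWithStats(m);k=1+np.argmax(st[1:,4]);s=st[k]
    return np.array([s[0]+l,s[1]+t,s[0]+s[2]+l-0,s[1]+s[3]+t])-.5
red=lambda h:((h[...,0]<8)|(h[...,0]>172))&(h[...,1]>80)
red2=lambda h:((h[...,0]<8)|(h[...,0]>172))&(h[...,1]>140)
grn=lambda h:(h[...,0]>50)&(h[...,0]<90)&(h[...,1]>45)
crk=lambda h:(h[...,0]<25)&(h[...,0]>10)&(h[...,2]>190)
def fit(obs,r,zs,x0):
    f=lambda p:np.concatenate([bb(c,p[0],p[1],r,zs)-o for c,o in obs])
    s=least_squares(f,x0,loss="soft_l1");print(s.x,[(c,o) for c,o in obs],f(s.x).round(1))
fit([("side",mb(im["side"],(98,195,145,245),red))],.03,(.012,.077),[.59,.27])
fit([("top",mb(im["top"],(138,172,172,206),red))],.03,(.012,.077),[.59,.27])
fit([("top",mb(im2["top"],(138,172,172,210),red2))],.03,(.012,.077),[.59,.27])
fit([("side",mb(im["side"],(148,195,190,240),grn))],.03,(.012,.077),[.57,.17])
fit([("side",mb(im2["side"],(148,195,190,240),grn))],.03,(.012,.077),[.57,.17])
fit([("top",mb(im2["top"],(172,172,205,210),grn))],.03,(.012,.077),[.57,.17])
print("cork")
for c,b in(("side",(380,188,430,235)),("top",(352,195,396,235))): fit([(c,mb(im2[c],b,crk))],.048,(.006,.003),[.5,-.39])
q0=observe()["qpos"]
for tilt in (38,40,42):
    T=toolR(-7,tilt);z=T.as_matrix()[:,2]; print(tilt,[ik(np.array([.588,.273,.042])+(.019-b)*z,T,q0) for b in(.15,0)])
```

```text
[0.5881 0.2713] [('side', array([104.5, 201.5, 139.5, 237.5]))] [-0.7 -0.7  0.8  0.6]Traceback (most recent call last):
  File "<stdin>", line 19, in <module>
  File "<stdin>", line 17, in fit
    return func(*args, **kwargs)
    result = trf(vector_fun.fun, vector_fun.jac, x0, f0, J0, lb, ub, ftol, xtol,
                 gtol, max_nfev, x_scale, loss_function, tr_solver,
                 tr_options.copy(), verbose, callback=callback_wrapped)
    return trf_no_bounds(
        fun, jac, x0, f0, J0, ftol, xtol, gtol, max_nfev, x_scale,
        loss_function, tr_solver, tr_options, verbose, callback=callback)
    f_new = fun(x_new)
    self._update_fun()
    ~~~~~~~~~~~~~~~~^^
    self.f = self.fun_wrapped(xp_copy(self.x))
             ~~~~~~~~~~~~~~~~^^^^^^^^^^^^^^^^^
    return np.atleast_1d(self.fun(x))
                         ~~~~~~~~^^^
    return self.f(x, *self.args, **self.kwargs)
           ~~~~~~^^^^^^^^^^^^^^^^^^^^^^^^^^^^^^
  File "<stdin>", line 16, in <lambda>
  File "<stdin>", line 5, in bb
  File "h.py", line 14, in proj
    c=get_calibration(cam);K=np.array(c["intrinsics"]);T=np.array(c["extrinsics"])
ValueError: time passes only in moves, steps and waits
```

```bash
sed -i 's/c=get_calibration(cam)/c=cal(cam)/' h.py
cat >> h.py <<'E'
from functools import lru_cache
@lru_cache
def cal(cam): return get_calibration(cam)
E
python3 - <<'E'
from kin import *
np.set_printoptions(precision=4,suppress=True)
th=np.linspace(0,2*np.pi,72)
def bb(c,x,y,r,zs):
    P=np.array([proj(c,[x+r*np.cos(t),y+r*np.sin(t),z]) for t in th for z in zs]);return np.r_[P.min(0),P.max(0)]
im={c:cv2.imread(f"pics/{c}0.png") for c in("side","top")}; im2={c:cv2.imread(f"pics/{c}2.png") for c in("side","top")}
def mb(img,box,f):
    l,t,r,b=box;h=cv2.cvtColor(img[t:b,l:r],cv2.COLOR_BGR2HSV).astype(int);m=f(h).astype(np.uint8)
    n,lab,st,ce=cv2.connectedComponentsWithStats(m);k=1+np.argmax(st[1:,4]);s=st[k]
    return np.array([s[0]+l,s[1]+t,s[0]+s[2]+l-0,s[1]+s[3]+t])-.5
red=lambda h:((h[...,0]<8)|(h[...,0]>172))&(h[...,1]>115)
red2=lambda h:((h[...,0]<8)|(h[...,0]>172))&(h[...,1]>150)
grn=lambda h:(h[...,0]>50)&(h[...,0]<90)&(h[...,1]>45)
crk=lambda h:(h[...,0]<25)&(h[...,0]>10)&(h[...,2]>190)
def fit(c,o,r,zs,x0):
    f=lambda p:bb(c,p[0],p[1],r,zs)-o
    s=least_squares(f,x0,loss="soft_l1");print(c,s.x,o,f(s.x).round(1))
fit("top",mb(im["top"],(138,172,172,206),red),.03,(.012,.077),[.59,.27])
fit("top",mb(im2["top"],(138,172,172,210),red2),.03,(.012,.077),[.59,.27])
fit("side",mb(im2["side"],(148,195,190,240),grn),.03,(.012,.077),[.57,.17])
fit("top",mb(im2["top"],(172,172,205,210),grn),.03,(.012,.077),[.57,.17])
for c,b in(("side",(380,188,430,235)),("top",(352,195,396,235))): fit(c,mb(im2[c],b,crk),.048,(.006,.003),[.5,-.39])
q0=observe()["qpos"]
for tilt in (38,40,42):
    T=toolR(-7,tilt);z=T.as_matrix()[:,2]; print(tilt,[ik(np.array([.588,.273,.042])+(.019-b)*z,T,q0) for b in(.15,0)])
E
```

```text
top [0.5828 0.2491] [150.5 184.5 160.5 198.5] [-3.1 -3.7 13.3  6.1]
top [0.578  0.2744] [141.5 186.5 160.5 199.5] [-2.7 -3.8  5.1  6.8]
side [0.5736 0.172 ] [150.5 199.5 181.5 234.5] [-1.1 -1.2  1.3  1. ]
top [0.5706 0.1702] [174.5 186.5 198.5 204.5] [-0.5 -2.5  0.6  3.2]
side [ 0.499  -0.3921] [384.5 193.5 425.5 226.5] [ 0.4 -0.1 -0.4  0.1]
top [ 0.5022 -0.3941] [357.5 199.5 389.5 230.5] [ 0.1 -0.1 -0.1  0.1]
38 [(array([ 0.576 ,  0.1169,  2.0006, -0.7463,  0.6223, -0.3416]), np.float64(7.161316915774552e-10)), (array([ 0.4566,  0.4558,  1.8822, -1.0143,  0.4078, -0.1194]), np.float64(4.380658459275552e-11))]
40 [(array([ 0.5946,  0.1199,  2.0236, -0.8365,  0.6052, -0.2427]), np.float64(1.3758216552267514e-08)), (array([ 0.464 ,  0.4593,  1.8921, -1.11  ,  0.4049, -0.0212]), np.float64(0.0016790635029393375))]
42 [(array([ 0.6135,  0.1255,  2.0454, -0.9325,  0.5933, -0.1372]), np.float64(1.9374933670750516e-13)), (array([ 0.4663,  0.4585,  1.889 , -1.11  ,  0.4113, -0.0206]), np.float64(0.008287472427987079))]
```

```bash
python3 -c "
from h import *
plan([.589,.273,.042],-7,38,.15)"
```

```text
target tcp [0.5089 0.2828 0.1452] shift units [ 0.9   2.75 -3.27] turn units [-0.16 -1.34  0.02] tool [0.4728 0.1729 0.2762] q [ 0.31 -0.26  1.99 -0.26  0.95 -1.03] t 7.65 F [0.5 0.1 0.7] w 0.0856
```

Call:
{"fn": "send_rows", "kwargs": {"rows": "0 0 .5 0 -.02 -.13 0;0 0 .55 -.1 -.02 -.13 0;0 0 .5 -.3 -.02 -.13 0;0 0 .4 -.4 -.02 -.13 0;0 .1 .3 -.45 -.02 -.13 0;0 .1 .25 -.45 -.02 -.13 0;0 .2 .25 -.45 -.02 -.14 0;0 .2 0 -.45 -.02 -.14 .02;0 .2 0 -.35 0 -.14 0;0 .1 0 -.32 0 -.14 0"}}

```text
clock: 8.65
tool_pos: [0.509, 0.2832, 0.1443]
tool_rot: [0.325, 0.058, 0.944, -0.02]
force: [0.3, 0.4, 0.9]
gripper_width: 0.0856
grip_force: 0.0
```

Run:
```python
from h import *
plan([.589,.273,.042],-7,38,0)
a=grab_frame("side");b=grab_frame("top")
for c in("side","top"):
    r=spot_point(c,"cup_red")[:1]; print(c,r,[atz(c,x["point"],.012).round(4) for x in r])
o=np.vstack([cv2.resize(i,None,fx=2.6,fy=2.6) for i in(a[150:270,60:310],b[150:250,60:310])])[:,:,::-1]
cv2.imwrite("pics/p1.png",o)
```

```text
target tcp [0.6006 0.2716 0.027 ] shift units [ 2.29 -0.29 -2.93] turn units [ 0. -0. -0.] tool [0.509  0.2832 0.1443] q [ 0.57  0.12  2.   -0.75  0.62 -0.34] t 8.65 F [0.3 0.4 0.9] w 0.0856
side [{'point': [125.3, 228.6], 'p': 0.66}] [array([0.5847, 0.2761, 0.012 ])]
top [{'point': [153.4, 194.3], 'p': 0.77}] [array([0.5862, 0.2828, 0.012 ])]
```

View pics/p1.png

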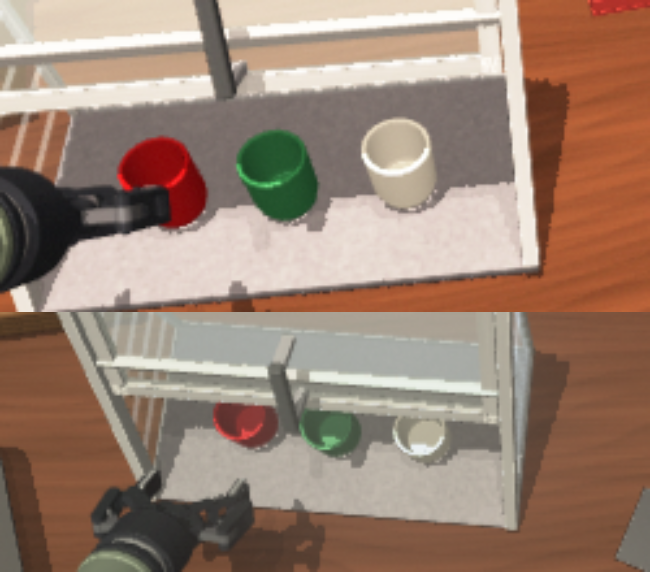

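The red cup in the side crop, (120–206, 140–225), agrees with the fit, and the way in under the sash is open. Advancing along the finger axis.

Call:
{"fn": "send_rows", "kwargs": {"rows": "0 .29 -.03 -.37 0 0 0;0 .29 -.03 -.37 0 0 0;0 .29 -.03 -.37 0 0 0;0 .29 -.03 -.37 0 0 0;0 .29 -.03 -.37 0 0 0;0 .29 -.03 -.37 0 0 0;0 .29 -.03 -.37 0 0 0;0 .25 -.03 -.33 0 0 0;0 0 0 0 0 0 0;0 0 0 0 0 0 0"}}

```text
clock: 9.85
tool_pos: [0.6001, 0.2737, 0.0297]
tool_rot: [0.325, 0.058, 0.944, -0.02]
force: [-0.1, 0.4, 0.4]
gripper_width: 0.0857
grip_force: 0.0
```

Run:
```python
from h import *
plan([.589,.273,.042],-7,38,0)
a=grab_frame("side");b=grab_frame("top")
o=np.vstack([cv2.resize(i,None,fx=2.6,fy=2.6) for i in(a[150:270,60:310],b[150:250,60:310])])[:,:,::-1]
cv2.imwrite("pics/p2.png",o)
```

```text
target tcp [0.6006 0.2716 0.027 ] shift units [ 0.01 -0.05 -0.07] turn units [-0.    0.01 -0.  ] tool [0.6001 0.2737 0.0297] q [ 0.46  0.45  1.88 -1.01  0.41 -0.13] t 9.85 F [-0.1  0.4  0.4] w 0.0857
```

View pics/p2.png

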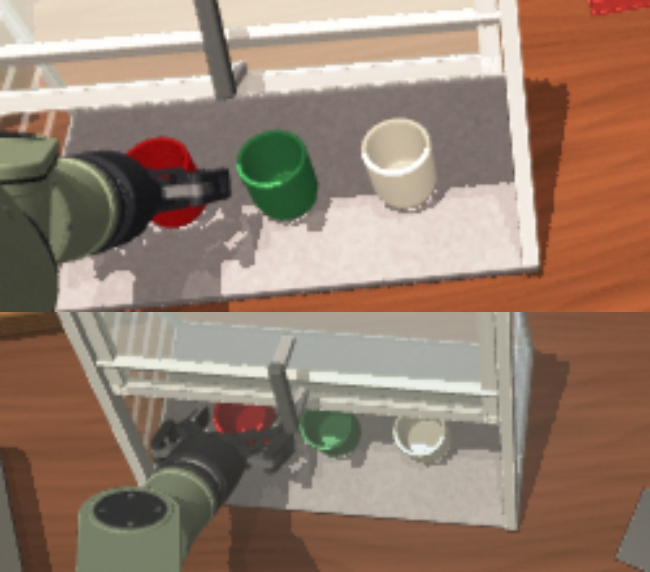

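The fingers straddle the red cup with a gap to the green one. Closing gently.

Call:
{"fn": "send_rows", "kwargs": {"rows": "1 0 0 0 0 0 0;1 0 0 0 0 0 0;1 0 0 0 0 0 0;1 0 0 0 0 0 0;1 0 0 0 0 0 0;1 0 0 0 0 0 0;1 0 0 0 0 0 0;1 0 0 0 0 0 0;1 0 0 0 0 0 0;1 0 0 0 0 0 0", "newtons": 30}}

```text
clock: 10.95
tool_pos: [0.6, 0.2736, 0.0301]
tool_rot: [0.326, 0.057, 0.943, -0.02]
force: [-2.9, -1.4, 6.4]
gripper_width: 0.0571
grip_force: 32.3
```

Call:
{"fn": "send_rows", "kwargs": {"rows": "1 0 0 .15 0 0 0;1 -.1 .01 .2 0 0 0;1 -.3 .04 .3 0 0 0;1 -.4 .05 .3 0 0 0;1 -.5 .06 .35 0 0 0;1 -.5 .06 .4 0 0 0;1 -.5 .06 .4 0 0 0;1 -.5 .06 .4 0 0 0;1 -.5 .06 .4 0 0 0;1 -.4 .05 .4 0 0 0"}}

```text
clock: 11.95
tool_pos: [0.4495, 0.2914, 0.1609]
tool_rot: [0.324, 0.057, 0.944, -0.02]
force: [0.3, 0.2, -1.8]
gripper_width: 0.057
grip_force: 32.3
```

Run:
```python
from kin import *
np.set_printoptions(precision=2,suppress=True)
plan([.5005,-.393,.036],-7,38,0)
s=observe();q0=s["qpos"];print(s["grip_force"])
a=grab_frame("side");cv2.imwrite("pics/p3.png",a[:,:,::-1])
# candidate headings at coaster, path feasibility
for yaw in(-7,-20,-30,-40,-50):
  for tilt in(38,):
    T=toolR(yaw,tilt);z=T.as_matrix()[:,2]
    print(yaw,[ik(np.array([.5005,-.393,h])+.019*z,T,g) for h in(.036,.14) for g in(q0,[-.5,.3,1.9,1.,.5,-1.5])])
```

```text
target tcp [ 0.51 -0.39  0.02] shift units [  1.57 -17.15  -3.5 ] turn units [-0.   -0.02 -0.01] tool [0.45 0.29 0.16] q [ 0.67  0.02  2.07 -0.74  0.7  -0.28] t 11.95 F [ 0.3  0.2 -1.8] w 0.057
32.262619447137695
-7 [(array([-0.95,  0.42,  1.85,  0.65,  0.57, -2.82]), np.float64(0.035402513574826704)), (array([-0.95,  0.42,  1.85,  0.65,  0.57, -2.82]), np.float64(0.03540251357574183)), (array([-0.99,  0.24,  1.86,  0.65,  0.73, -2.82]), np.float64(0.018632735949009886)), (array([-0.99,  0.24,  1.86,  0.65,  0.73, -2.82]), np.float64(0.01863273594903851))]
-20 [(array([-0.94,  0.4 ,  1.93,  0.81,  0.41, -2.82]), np.float64(0.01683217376989994)), (array([-0.94,  0.4 ,  1.93,  0.81,  0.41, -2.82]), np.float64(0.016832173769912886)), (array([-0.98,  0.2 ,  1.95,  0.76,  0.56, -2.77]), np.float64(7.585727967446905e-10)), (array([-0.98,  0.2 ,  1.95,  0.76,  0.56, -2.77]), np.float64(2.2712429678809134e-11))]
-30 [(array([-0.9 ,  0.4 ,  1.98,  0.96,  0.27, -2.82]), np.float64(0.0050048100586185884)), (array([-0.9 ,  0.4 ,  1.98,  0.96,  0.27, -2.82]), np.float64(0.005004810058618695)), (a
[... 192 characters left out ...]
5,  0.4 ,  2.  ,  0.82,  0.12, -2.5 ]), np.float64(3.090331364696906e-13)), (array([-0.85,  0.4 ,  2.  ,  0.82,  0.12, -2.5 ]), np.float64(1.0449138829069675e-10)), (array([-0.85,  0.18,  1.98,  0.28,  0.34, -1.95]), np.float64(7.677049957618853e-12)), (array([-0.85,  0.18,  1.98,  0.28,  0.34, -1.95]), np.float64(5.3212043476792766e-11))]
-50 [(array([-0.77,  0.4 ,  1.99, -0.61,  0.11, -0.89]), np.float64(2.0758787302682364e-10)), (array([-0.77,  0.4 ,  1.99, -0.61,  0.11, -0.89]), np.float64(5.613454373036269e-10)), (array([-0.77,  0.19,  1.97, -0.19,  0.33, -1.31]), np.float64(1.0799864619092698e-09)), (array([-0.77,  0.19,  1.97, -0.19,  0.33, -1.31]), np.float64(3.843950431856729e-11))]
```

View pics/p3.png

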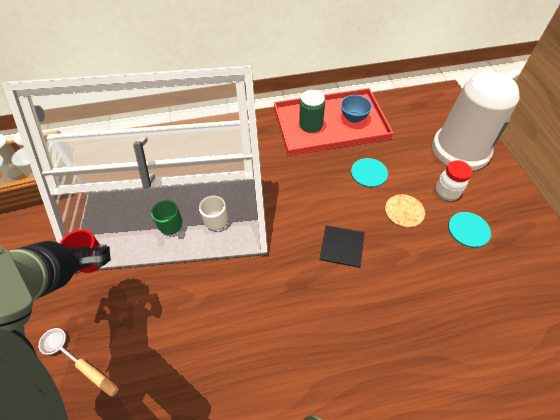

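Picture: the red cup is in the hand at (80,250), outside the cabinet. The sash is up with its bar at (142,160), and green and white stand unmoved. Next I'll check headings and the transfer path to the coaster.

Run:
```python
from kin import *
np.set_printoptions(precision=3,suppress=True)
q=observe()["qpos"]
for yaw in(-65,-75,-85):
    T=toolR(yaw,38);z=T.as_matrix()[:,2]
    print(yaw,[ik(np.array([.5005,-.393,h])+.019*z,T,[-.5,.3,1.9,-.7,.5,-.5]) for h in(.036,.14)])
way=[([.4495,.2914,.161],-7),([.40,.2,.18],-18),([.385,.12,.18],-28),([.38,.05,.18],-37),([.39,-.05,.18],-48),([.42,-.18,.18],-60),([.50,-.35,.14],-75)]
for p,y in way:
    q,e=ik(np.array(p),toolR(y,38),q);print(p,y,q,round(e,4))
z=toolR(-75,38).as_matrix()[:,2];print("final tcp",np.array([.5005,-.393,.036])+.019*z)
print(atz("top",(420,210),0.0),atz("side",(450,196),0.0))
```

```text
-65 [(array([-0.673,  0.436,  1.936, -1.064,  0.319, -0.155]), np.float64(1.9410957888352885e-11)), (array([-0.673,  0.232,  1.916, -0.651,  0.47 , -0.6  ]), np.float64(7.243327912235204e-13))]
-75 [(array([-0.617,  0.468,  1.882, -1.046,  0.471,  0.003]), np.float64(2.271162426306982e-08)), (array([-0.617,  0.272,  1.862, -0.761,  0.606, -0.328]), np.float64(1.089132632051451e-08))]
-85 [(array([-0.573,  0.506,  1.816, -0.992,  0.62 ,  0.117]), np.float64(1.293435513638275e-12)), (array([-0.573,  0.321,  1.797, -0.795,  0.749, -0.136]), np.float64(5.8282967151875915e-09))]
[0.4495, 0.2914, 0.161] -7 [ 0.676  0.019  2.066 -0.748  0.705 -0.275] 0.0
[0.4, 0.2, 0.18] -18 [ 0.625 -0.182  2.2   -0.732  0.838 -0.207] 0.0
[0.385, 0.12, 0.18] -28 [ 0.493 -0.287  2.278 -0.724  0.884 -0.192] 0.0
[0.38, 0.05, 0.18] -37 [ 0.33  -0.35   2.32  -0.711  0.897 -0.215] 0.0
[0.39, -0.05, 0.18] -48 [ 0.035 -0.362  2.327 -0.687  0.839 -0.314] 0.0
[0.42, -0.18, 0.18] -60 [-0.304 -0.223  2.232 -0.675  0.73  -0.406] 0.0
[0.5, -0.35, 0.14] -75 [-0.526  0.202  1.913 -0.77   0.674 -0.257] 0.0
final tcp [ 0.504 -0.404  0.021]
[ 0.514 -0.538  0.   ] [ 0.516 -0.521  0.   ]
```

Call:
{"fn": "send_rows", "kwargs": {"rows": "1 -.4 -.3 .05 0 0 -.5;1 -.4 -.5 .05 0 0 -.5;1 -.3 -.6 .05 0 0 -.5;1 -.2 -.65 .05 0 0 -.5;1 -.15 -.65 .05 0 0 -.5;1 -.1 -.65 .05 0 0 -.5;1 -.1 -.65 .05 0 0 -.5;1 -.1 -.65 .05 0 0 -.5;1 0 -.65 .05 0 0 -.5;1 0 -.7 .05 0 0 -.5"}}

```text
clock: 13.0
tool_pos: [0.3809, 0.0509, 0.1804]
tool_rot: [0.308, 0.3, 0.897, -0.103]
force: [1.5, 0.2, -2.3]
gripper_width: 0.0565
grip_force: 32.5
```

Call:
{"fn": "send_rows", "kwargs": {"rows": "1 .05 -.7 0 0 0 -.5;1 .1 -.7 0 0 0 -.5;1 .1 -.7 0 0 0 -.5;1 .15 -.7 0 0 0 -.5;1 .2 -.7 0 0 0 -.5;1 .2 -.7 0 0 0 -.5;1 .25 -.7 0 0 0 -.5;1 .3 -.7 0 0 0 -.5;1 .4 -.7 -.1 0 0 -.5;1 .4 -.7 -.1 0 0 -.5"}}

```text
clock: 14.0
tool_pos: [0.4676, -0.2295, 0.1723]
tool_rot: [0.271, 0.523, 0.788, -0.18]
force: [0.2, 1.1, -2.3]
gripper_width: 0.057
grip_force: 32.8
```

Run:
```python
from h import *
# cup centre lies 7.3 mm (=.019*... ) : TCP 11.7 mm ahead of cup centre along heading
h=R.from_euler('z',-79,degrees=True).apply([1,0,0])
T=toolR(-79,38);z=T.as_matrix()[:,2]
p=np.array([.5005,-.393,.0])+.0117*h; p[2]=.085
plan(p-.019*z,-79,38)
```

```text
target tcp [ 0.5027 -0.4045  0.085 ] shift units [ 0.88 -4.37 -2.18] turn units [-0.01  0.   -1.98] tool [ 0.4676 -0.2295  0.1723] q [-0.35 -0.03  2.08 -0.73  0.74 -0.28] t 14.0 F [ 0.2  1.1 -2.3] w 0.057
```

Call:
{"fn": "send_rows", "kwargs": {"rows": "1 .1 -.5 -.1 0 0 -.22;1 .1 -.55 -.2 0 0 -.22;1 .1 -.55 -.25 0 0 -.22;1 .1 -.55 -.25 0 0 -.22;1 .1 -.55 -.25 0 0 -.22;1 .1 -.5 -.25 0 0 -.22;1 .1 -.5 -.25 0 0 -.22;1 .1 -.4 -.25 0 0 -.22;1 .08 -.27 -.2 0 0 -.22;1 0 0 -.18 0 0 0"}}

```text
clock: 15.0
tool_pos: [0.5032, -0.4044, 0.0851]
tool_rot: [0.252, 0.601, 0.73, -0.207]
force: [0.5, 0.1, -1.6]
gripper_width: 0.057
grip_force: 32.8
```

Run:
```python
from h import *
h=R.from_euler('z',-79,degrees=True).apply([1,0,0])
T=toolR(-79,38);z=T.as_matrix()[:,2]
p=np.array([.5005,-.393,.0])+.0117*h; p[2]=.026
plan(p-.019*z,-79,38)
a=grab_frame("side");b=grab_frame("top")
for c in("side","top"):
    r=spot_point(c,"cup_red")[:1]; print(c,r,[atz(c,x["point"],.073).round(4) for x in r])
o=np.vstack([cv2.resize(i,None,fx=2.6,fy=2.6) for i in(a[140:260,290:540],b[150:250,290:540])])[:,:,::-1]
cv2.imwrite("pics/p4.png",o)
```

```text
target tcp [ 0.5027 -0.4045  0.026 ] shift units [-0.01 -0.   -1.48] turn units [-0.    0.01 -0.02] tool [ 0.5032 -0.4044  0.0851] q [-0.6   0.36  1.85 -0.86  0.6  -0.14] t 15.0 F [ 0.5  0.1 -1.6] w 0.057
side [{'point': [407.0, 197.5], 'p': 0.78}] [array([ 0.4893, -0.3752,  0.073 ])]
top [{'point': [373.6, 211.1], 'p': 0.88}] [array([ 0.5037, -0.381 ,  0.073 ])]
```

View pics/p4.png

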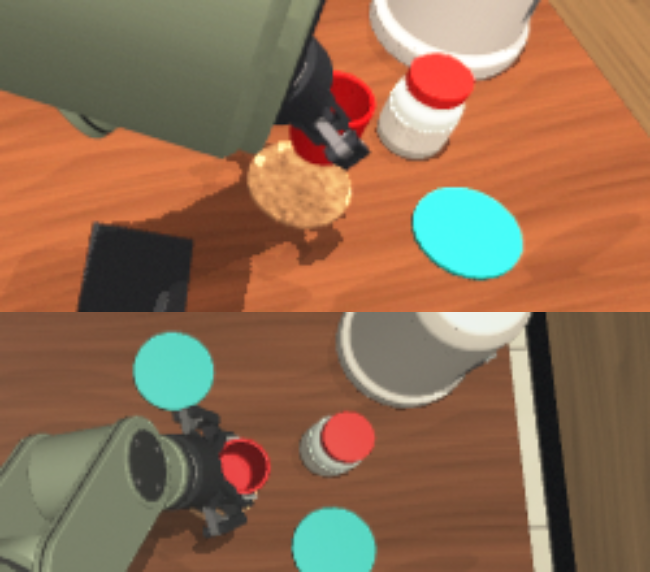

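The cup is held upright over the cork coaster: in the top crop its rim is at about (245,466), clear of the jar. I'll lower most of the way and then measure the rim against the cork.

Call:
{"fn": "send_rows", "kwargs": {"rows": "1 0 0 -.2 0 0 0;1 0 0 -.2 0 0 0;1 0 0 -.2 0 0 0;1 0 0 -.2 0 0 0;1 0 0 -.2 0 0 0;1 0 0 -.15 0 0 0;1 0 0 -.1 0 0 0;1 0 0 0 0 0 0;1 0 0 0 0 0 0;1 0 0 0 0 0 0"}}

```text
clock: 16.2
tool_pos: [0.5031, -0.4035, 0.0361]
tool_rot: [0.252, 0.601, 0.73, -0.207]
force: [0.0, -0.2, -2.3]
gripper_width: 0.0572
grip_force: 32.8
```

Run:
```python
from h import *
s=observe();print(s["tool_pos"],s["force"]);zb=s["tool_pos"][2]-.018
print("rim before",atz("top",(384.2,208.8),.132))
for c in("top","side"):
    a=grab_frame(c); r=cut_out(c,"cup_red")[:1]; q=spot_point(c,"cup_red")[:1]
    print(c,[x["box"] for x in r],[(x["point"],atz(c,x["point"],zb)) for x in q])
    h=cv2.cvtColor(a,cv2.COLOR_RGB2HSV).astype(int);m=((h[...,0]<8)|(h[...,0]>172))&(h[...,1]>150)&(h[...,2]>60)
    if c=="top":
        w=m[180:240,355:402]; y,x=np.nonzero(w); print("redbox",x.min()+355,y.min()+180,x.max()+356,y.max()+181)
    P=np.array([proj(c,[.5005+.03*np.cos(t),-.393+.03*np.sin(t),z]) for t in np.linspace(0,6.28,60) for z in(zb,zb+.065)]);print("model box",P.min(0),P.max(0))
    l,t=(340,180) if c=="top" else (370,160)
    cv2.imwrite(f"pics/q{c}.png",cv2.resize(a[t:t+70,l:l+80],None,fx=7,fy=7,interpolation=cv2.INTER_CUBIC)[:,:,::-1])
cv2.imwrite("pics/q.png",cv2.resize(np.hstack([cv2.imread("pics/qtop.png"),cv2.imread("pics/qside.png")]),None,fx=.7,fy=.7))
```

```text
[ 0.50309292 -0.4035107   0.03609133] [ 0.04294579 -0.23573961 -2.2839437 ]
rim before [ 0.50029704 -0.3980189   0.132     ]
top [[367.6, 200.1, 390.8, 222.5]] [([370.3, 214.5], array([ 0.50184995, -0.38186082,  0.01809133]))]
redbox 371 201 390 222
model box [364.05483338 201.23333712] [389.11257461 224.68482536]
side [] [([405.6, 210.2], array([ 0.48891961, -0.38624793,  0.01809133]))]
model box [393.82872083 179.44049706] [426.92127508 216.18898684]
```

View pics/q.png

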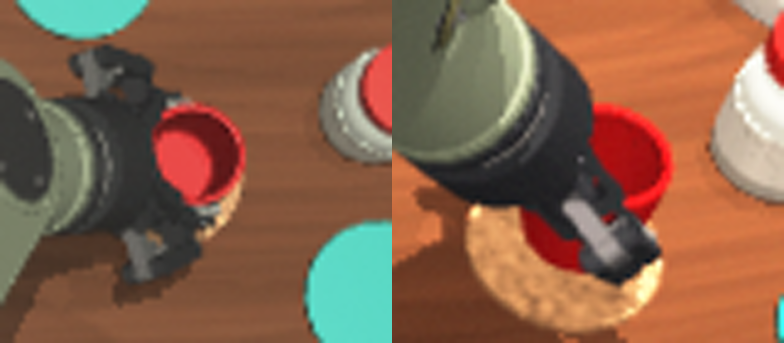

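Both views match the model of a centred cup (right edge 390 vs 389, base row 215 vs 216). Lower the last 11 mm, then check the force.

Call:
{"fn": "send_rows", "kwargs": {"rows": "1 0 0 -.08 0 0 0;1 0 0 -.08 0 0 0;1 0 0 -.08 0 0 0;1 0 0 -.04 0 0 0;1 0 0 0 0 0 0;1 0 0 0 0 0 0;1 0 0 0 0 0 0;1 0 0 0 0 0 0;1 0 0 0 0 0 0;1 0 0 0 0 0 0"}}

```text
clock: 17.5
tool_pos: [0.5027, -0.4033, 0.0244]
tool_rot: [0.251, 0.601, 0.73, -0.207]
force: [-0.1, -0.6, -2.0]
gripper_width: 0.0573
grip_force: 32.8
```

Call:
{"fn": "send_rows", "kwargs": {"rows": "1 0 0 -.03 0 0 0;1 0 0 -.03 0 0 0;1 0 0 0 0 0 0;1 0 0 0 0 0 0;1 0 0 0 0 0 0;1 0 0 0 0 0 0;1 0 0 0 0 0 0;1 0 0 0 0 0 0;1 0 0 0 0 0 0;1 0 0 0 0 0 0"}}

```text
clock: 18.5
tool_pos: [0.5033, -0.4042, 0.0241]
tool_rot: [0.253, 0.6, 0.73, -0.208]
force: [-3.2, 3.8, 7.0]
gripper_width: 0.0571
grip_force: 33.5
```

Contact (z force −2 → +7 N). Release, then back off along the finger axis.

Call:
{"fn": "send_rows", "kwargs": {"rows": ".6 0 0 0 0 0 0;.3 0 0 0 0 0 0;0 0 0 0 0 0 0;0 0 0 0 0 0 0;0 0 0 0 0 0 0;0 0 0 0 0 0 0;0 -.02 .15 .19 0 0 0;0 -.03 .15 .2 0 0 0;0 -.06 .3 .4 0 0 0;0 -.06 .3 .4 0 0 0"}}

```text
clock: 19.5
tool_pos: [0.4957, -0.3665, 0.0704]
tool_rot: [0.251, 0.601, 0.73, -0.207]
force: [0.7, -0.2, -0.2]
gripper_width: 0.0856
grip_force: 0.0
```

Call:
{"fn": "send_rows", "kwargs": {"rows": "0 -.06 .3 .4 0 0 0;0 -.06 .3 .4 0 0 0;0 -.06 .3 .4 0 0 0;0 -.06 .3 .4 0 0 0;0 -.06 .3 .4 0 0 0;0 -.06 .3 .4 0 0 0;0 -.06 .3 .4 0 0 0;0 -.06 .3 .4 0 0 0;0 0 0 0 0 0 0;0 0 0 0 0 0 0"}}

```text
clock: 20.5
tool_pos: [0.477, -0.2709, 0.1982]
tool_rot: [0.252, 0.6, 0.73, -0.206]
force: [0.4, 0.9, 0.4]
gripper_width: 0.0855
grip_force: 0.0
```

Run:
```python
from h import *
s=observe();print(s["tool_pos"],s["force"],s["clock"])
a=grab_frame("side");cv2.imwrite("pics/end.png",a[:,:,::-1])
print([(x["point"],atz("side",x["point"],.006)) for x in spot_point("side","cup_red")[:1]])
grab_frame("top");print([(x["point"],atz("top",x["point"],.006)) for x in spot_point("top","cup_red")[:1]])
```

```text
[ 0.47695049 -0.27088024  0.19818912] [0.44411201 0.91232615 0.35510263] 20.5
[]
[([371.0, 215.0], array([ 0.50196872, -0.38631701,  0.006     ]))]
```

View pics/end.png

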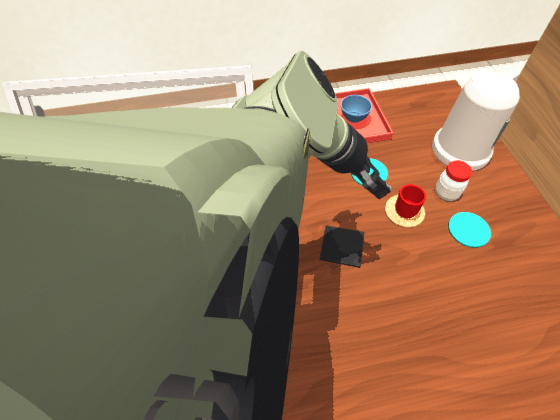

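The red cup stands upright on the cork coaster, at about (410,203) on (405,210) and within 10 mm of centre. The hand is clear of it, so I'm handing in.

```bash
python3 -c "
from bench import *
print(finish_job())"
```

```text
the job is handed in; nothing more can be done
None
```

I handed the job in with the red cup upright on the cork coaster, about 7 mm off centre by the top camera; the arm hid the cabinet in the last side picture, but when I last saw it, just after the red cup came out, the sash was up and the white and green cups were in place.

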